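# Salt from the spring-lid caddy

### The job

Get the salt shaker out of the wooden caddy and stand it upright on the oak board with the pepper mill, setting it down rather than dropping it and leaving the mill and the small bottle there where they stand. The caddy has a strongly sprung lid held by a push catch on its front: press the steel button down without forcing it, and keep a finger on the lid to steady it all the way up so that it never flies open. Leave the lid fully open.

Things in the scene. Friction and masses are not known exactly. Their poses are not given: they have to be found in the camera images.
- caddy: Wooden caddy fixed to the worktop, 120 mm deep (its x), 190 mm wide (its y), 112 mm high when shut. Origin: centre of its underside, z up; front is -x, with a dark steel catch housing out to x = -96 mm, top at z = 99 mm. Walls 8 mm, inner floor z = 6 mm, rim z = 102 mm, inside 104 x 174 mm. Rigid: over 40 N is forcing it. A wall shelf overhangs world x > 0.61 m at z = 0.565 m.
- button_top (a point): Centre of the top face of the catch's steel push button, a ribbed rounded block 26 mm (caddy x) by 36 mm (caddy y), at caddy x = -78 mm, z = 119 mm when up, so 7 mm above the shut lid's top and 5 mm in front of the lid's front edge. It is pressed straight down.
- caddy_button (a joint): Travel of the push button in m: 0 up, 0.009 bottomed; spring and rubbing take 2 to 6 N. The catch lets go at about 4 to 5 mm, and takes a lid kept shut again as the button comes up. At 7 mm the button is level with the shut lid's top: two fingertips at one height, one on the button and one on the lid, release the lid and hold it down together.
- caddy_lid (a joint): Lid angle in rad: 0 shut, 1.8 fully open at its stop (leaning back). A spring drives it open and keeps it open; let go when shut, it snaps up at 5 rad/s or more. Above 3 rad/s it is flying open; released up to about 4 mm below a finger it stays slower. A finger on its middle feels about 3 to 4 N at first, less higher up; beyond 1.45 rad it may be let go and drifts to the stop.
- lid_front (a point): Middle of the top front edge of the wooden lid, moving with it. Lid 120 mm deep, 190 mm wide, 10 mm thick; shut, its flat top is at caddy z = 112 mm, this edge at caddy x = -60 mm; open, 224 mm up. A catch tongue 16 mm wide hangs 16 mm below it and 4 mm out in front; with the lid's edge between two fingers, a gap of 55 to 65 mm lets it pass.
- hinge (a point): Middle of the lid's hinge line, which runs along caddy y at caddy x = +60 mm, z = 104 mm. The lid's front rises and swings back over it.
- salt_center (a point): Centre (half-way up) of the salt shaker: glass body 44 mm across up to 70 mm, grey 34 mm dome, 90 mm high, about 0.1 kg. Starts on the caddy's inner floor, hidden by the lid, 45 mm or more clear of the side walls. Grip it across caddy y, 10 to 15 mm above this point: then the gripper's body stays above the rim, between front wall and raised lid.
- oak_board: Oak board lying fixed on the worktop, 230 mm (its x) by 380 mm (its y), 18 mm thick. Origin: centre of its underside, so its top is at z = 18 mm. The middle of it is free.
- mill_center (a point): Centre (half-way up) of the dark wooden pepper mill, 58 mm across, 170 mm high, standing loose near the board's +y end, its top 188 mm above the worktop. To be left alone.
- bottle_center (a point): Centre of the glass body of a small corked bottle, 48 mm across, 100 mm high, standing loose near the board's -y end. To be left alone.

How it is judged:
On the way, in this order (a step that is already met when the one before it is completed fails the run):
1. the lid is fully open (1.65 rad or more), with the salt still in the caddy (value of joint caddy_lid above 1.65 rad and horizontal distance between salt_center and caddy below 0.08 m and height (world z) of salt_center below 0.08 m), for 0.2 s.
2. the salt shaker is lifted out of the caddy (height (world z) of salt_center above 0.15 m), for 0.05 s.
At the end, for the whole second after the job is handed in: The salt shaker stands on the oak board, upright within 0.15 rad, its centre at least 15 mm in from the board's edges, at rest and released; the lid is still fully open (1.65 rad or more) (x of salt_center in the frame of oak_board between -0.1 and 0.1 m and y of salt_center in the frame of oak_board between -0.175 and 0.175 m and z of salt_center in the frame of oak_board between 0.055 and 0.071 m and angle between salt_center's own z axis and vertical below 0.15 rad and linear speed of salt_shaker below 0.03 m/s and value of joint caddy_lid above 1.65 rad); the robot touches nothing.
It fails at once if the lid flies open (faster than 3 rad/s) (velocity of joint caddy_lid above 3 rad/s).
It fails at once if the robot forces the caddy (over 40 N on it) (contact force between any of the fingers, the arm and caddy above 40 N).
It fails at once if the salt shaker is dropped (falls faster than 0.8 m/s out of the fingers, some 30 mm) (linear speed of salt_shaker above 0.8 m/s and contact force between the fingers and salt_shaker below 0.1 N).
It fails at once if the pepper mill is moved by more than 30 mm or tipped (distance of mill_center from where it was at the start of the episode above 0.03 m or angle between mill_center's own z axis and vertical above 0.35 rad).
It fails at once if the small bottle is moved by more than 30 mm or tipped (distance of bottle_center from where it was at the start of the episode above 0.03 m or angle between bottle_center's own z axis and vertical above 0.35 rad).
It also fails if it takes over 64 s, if anything falls off the work surface, if the arm or the gripper's body presses on something with over 40 N, if the wrist force passes 120 N, or if a joint passes its speed limit or range.

### The arm

A 6-joint arm with a two-finger parallel gripper is mounted at the origin on a cart in front of the work surface, level with it; the furniture and walls round the work are solid. World frame = base frame: x ahead of the robot, y to its left, z up, the work surface at z = 0. Lengths are in m, angles in rad, forces in N, time in s.
With the tool pointing down it reaches from about 0.275 to 0.825 m from the base axis. Payload 4.9 kg.
Tool frame: the origin (TCP) lies midway between the tips of the shut fingers; the grasp point (between the pads) lies 19 mm behind it (bot.grip_depth is the distance from the TCP to the grasp point, in m); y points along the fingers, x is the direction in which the jaws open and shut, and the axes are right-handed (so a half turn about y gives the same grasp; the last joint's range is limited). The gripper opens to 85 mm and grips with 20 to 120 N. Pads are 22 mm wide; open, the fingers measure 114 mm over their backs; the gripper's body (76 mm by 85 mm) begins 54 mm behind the grasp point. The pads swing forward as they close: fully open they stand 13 mm farther back than shut.
Start: joints at [1.149, 0.326, -0.193, 1.052, 0, 1.437], TCP at [0.156, 0.527, 0.231] pointing down, gripper open.
Joint ranges: [-2.65, 2.65], [-0.97, 1.79], [-1.3, 1.35], [-1.93, 2.1], [-1.47, 1.37], [-3.14, 3.14]. Speed limits (rad/s): [2.57, 2.57, 3.14, 3.14, 3.14, 3.14].

### API

Orientations are given as a unit quaternion [w, x, y, z].
In Python, from cell import bot gives the robot as it stands. Calls block until the motion is done:
- bot.move_pose(position, orientation): joint-space move of the TCP to a pose.
- bot.move_linear(position, speed=0.15, rotation=None, until_force=None): straight line of the TCP; rotation=None keeps the orientation; speed is the mean speed in m/s. With until_force (N) it stops when the force on the tool has changed by that much, and returns True; else False.
- bot.goto_joints(angles): joint-space move.
- bot.set_gripper(opening, grasp_force=None): opening from 0.0 (shut) to 1.0 (fully open); grasp_force is the grip in N (None keeps the last); returns when the fingers have stopped.
- bot.wait(seconds).
- bot.solve_ik(position, orientation): joint angles nearest the present ones, or None.
- bot.camera(name): name is "scene" or "side" or "wrist"; returns the picture (400x640x3 uint8, red, green, blue); there is no depth.
- bot.calibration(name): a dict with "mtx" (3x3 intrinsics, pixels), "k1" (the pictures are not rectified: a ray, as slopes to the right and down, at radius r is drawn at 1 + k1 r^2 times it, then the intrinsics apply), "extrinsics" (4x4, takes a point from world to camera coordinates); the wrist camera has in their place "hand_eye" (4x4, takes a point from camera to tool coordinates, whose origin is the TCP and whose axes are the tool frame's). Camera axes: x right, y down, z forward; pixel columns grow to the right and rows downward; lengths in m; the calibration is good to about 2 mm. A picture is of the moment at which its call begins: read the wrist's pose just before it. calibration takes no time and is no camera call.
A pose or a line that the arm cannot do raises bot.PlanningError and nothing moves.
- bot.close_job(): hands the job in, once; it reports no verdict.
Trained networks look in the newest picture that a camera, given by its name, has taken for a name from the list of things; names that differ only in an ending like _2 or _b are one class to them, and where a whole thing is asked for, a point or a joint stands for the part that bears it (a point fixed in the world has none). Each returns a list of dicts, best first, with "confidence" (0 to 1); they miss things now and then, are a little off and sometimes report something else, mostly with a low value. They report only what shows in the picture. A call takes as long as a camera call.
- bot.search_frame(camera, thing): "bbox" ([left, top, width, height] in pixels, round what is visible of it).
Readings, each from a call of its own:
- bot.read_clock(): time.
- bot.read_joint_positions(): joint angles.
- bot.read_joint_vel(): joint speeds.
- bot.read_joint_efforts(): joint torques, N m.
- bot.read_position(): TCP position.
- bot.read_tool_rot(): TCP orientation.
- bot.read_ft_force(): force on the tool from outside, world axes, zero at the start.
- bot.read_moment(): the same for the moment, N m.
- bot.read_gripper_width(): opening from 0.0 (shut) to 1.0 (fully open).
Only numpy, scipy, OpenCV 4.12 (cv2) and the standard library are available. Lean on these libraries where they do the work, as an engineer would, in place of code of your own. Each camera call takes 0.05 s, during which the arm holds its last target.

## Working session

There is one attempt and no reset: what is moved stays moved. The work goes in short steps, each a Python script; the robot and the scene stay as the last script left them, time stands still between calls to the robot, and variables do not carry over. Pictures are saved under pics/ and viewed, and the job is handed in when it is done.

```bash
ls; mkdir -p pics; python3 - <<'E'
from cell import bot
import cv2, numpy as np
for n in ["scene","side","wrist"]:
    im=bot.camera(n); cv2.imwrite(f"pics/{n}0.png",im[:,:,::-1])
    c=bot.calibration(n); print(n,{k:np.round(v,4).tolist() for k,v in c.items()})
    for t in ["caddy","button_top","lid_front","oak_board","mill_center","bottle_center","salt_center","caddy_lid"]:
        print(t,[(np.round(d['bbox'],1).tolist(),round(d['confidence'],2)) for d in bot.search_frame(n,t)][:3])
print(bot.read_position(),bot.read_tool_rot(),bot.read_clock(),bot.grip_depth)
E
```

```text
pics
scene {'mtx': [[401.4193, 0.0, 321.4448], [0.0, 401.4193, 199.7591], [0.0, 0.0, 1.0]], 'k1': -0.1008, 'extrinsics': [[0.8211, -0.5707, -0.0142, -0.3881], [-0.4106, -0.5731, -0.7092, 0.2763], [0.3965, 0.5881, -0.7049, 1.0861], [0.0, 0.0, 0.0, 1.0]]}
caddy [([323.0, 217.7, 73.9, 87.9], 0.66)]
button_top [([329.4, 250.9, 15.3, 17.1], 0.48)]
lid_front [([322.3, 214.4, 76.8, 67.8], 0.73)]
oak_board [([230.6, 141.8, 100.4, 84.0], 0.85)]
mill_center [([256.5, 113.2, 14.0, 43.5], 0.98)]
bottle_center [([293.2, 170.2, 16.6, 29.8], 0.79)]
salt_center []
caddy_lid [([322.5, 217.3, 76.4, 67.0], 0.67)]
side {'mtx': [[418.4814, 0.0, 328.3598], [0.0, 418.4814, 195.0997], [0.0, 0.0, 1.0]], 'k1': -0.0755, 'extrinsics': [[-0.9843, -0.1766, -0.0034, 0.4928], [-0.0928, 0.5339, -0.8405, 0.1004], [0.1502, -0.8269, -0.5419, 1.1308], [0.0, 0.0, 0.0, 1.0]]}
caddy [([323.5, 134.4, 60.6, 63.7], 0.88)]
button_top [([374.6, 148.9, 6.3, 7.7], 0.43)]
lid_front [([329.1, 136.3, 48.7, 28.7], 0.56)]
oak_board [([239.4, 223.7, 141.0, 132.7], 0.64)]
mill_center [([273.8, 258.1, 29.6, 76.1], 0.87)]
bottle_center [([311.3, 204.3, 21.3, 42.7], 0.86)]
salt_center []
caddy_lid [([330.1, 134.2, 47.2, 33.5], 0.87)]
wrist {'mtx': [[285.6334, 0.0, 315.4131], [0.0, 285.6334, 205.8321], [0.0, 0.0, 1.0]], 'k1': -0.0001, 'hand_eye': [[1.0, 0.0013, 0.0008, 0.0001], [-0.0004, -0.2879, 0.9577, -0.1412], [0.0015, -0.9577, -0.2879, 0.074], [0.0, 0.0, 0.0, 1.0]]}
caddy []
button_top []
lid_front []
oak_board [([124.9, 330.9, 202.6, 69.1], 0.57)]
mill_center []
bottle_center []
salt_center []
caddy_lid []
[0.15608918 0.52736371 0.2312602 ] [-0.56651465  0.56654767  0.42310512 -0.42316302] 1.35 0.0187
```

View pictures.

View pics/scene0.png

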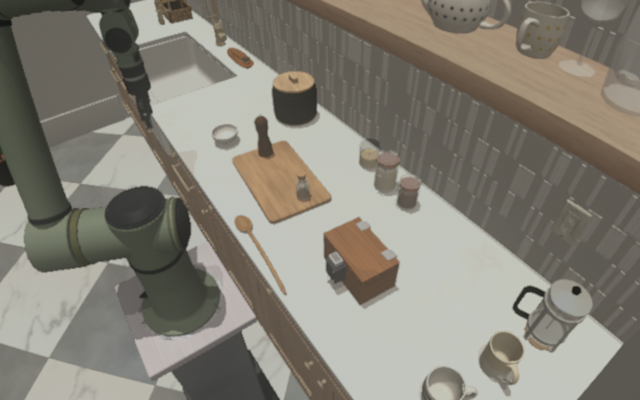

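View pics/side0.png

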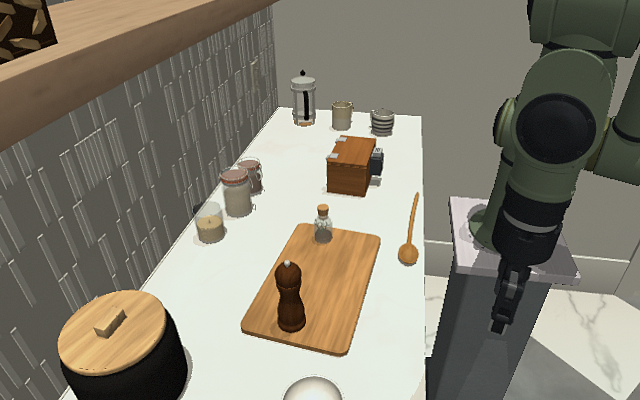

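View pics/wrist0.png

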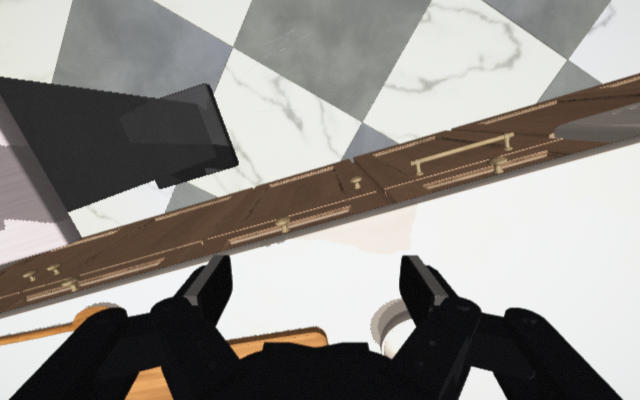

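```bash
cat > h.py <<'E'
from cell import bot
import cv2, numpy as np
from scipy.spatial.transform import Rotation as R
CAL={n:bot.calibration(n) for n in ["scene","side","wrist"]}
def rot(q): return R.from_quat([q[1],q[2],q[3],q[0]])
def toq(r):
    q=r.as_quat(); return [q[3],q[0],q[1],q[2]]
def cam_T(n,pose=None): # camera->world
    if n!="wrist": return np.linalg.inv(np.array(CAL[n]["extrinsics"]))
    T=np.eye(4);T[:3,3]=pose[0];T[:3,:3]=rot(pose[1]).as_matrix()
    return T@np.array(CAL[n]["hand_eye"])
def proj(n,P,pose=None):
    c=CAL[n];T=np.linalg.inv(cam_T(n,pose));P=np.atleast_2d(P)
    p,_=cv2.projectPoints(P.astype(float),cv2.Rodrigues(T[:3,:3])[0],T[:3,3],np.array(c["mtx"]),np.array([float(c["k1"]),0,0,0]))
    return p[:,0]
def onplane(n,uv,z,pose=None):
    c=CAL[n];T=cam_T(n,pose)
    u=cv2.undistortPoints(np.array(uv,float).reshape(-1,1,2),np.array(c["mtx"]),np.array([float(c["k1"]),0,0,0]))[:,0]
    d=np.c_[u,np.ones(len(u))]@T[:3,:3].T;o=T[:3,3]
    return o+d*((z-o[2])/d[:,2])[:,None]
def pose(): return (np.array(bot.read_position()),np.array(bot.read_tool_rot()))
def orient(phi): # tool pointing down, jaw direction (tool x) at angle phi in world xy
    x=np.array([np.cos(phi),np.sin(phi),0]);y=np.array([0,0,-1.]);return toq(R.from_matrix(np.c_[x,y,np.cross(x,y)]))
def snap(n,name,scale=1,crop=None):
    im=bot.camera(n)[:,:,::-1]
    if crop: l,t,w,h=crop; im=im[t:t+h,l:l+w]
    cv2.imwrite(f"pics/{name}.png",cv2.resize(im,None,fx=scale,fy=scale,interpolation=cv2.INTER_CUBIC))
E
python3 - <<'E'
from h import *
for n,c in [("scene",(310,200,100,110)),("side",(310,120,90,85))]:
    im=cv2.imread(f"pics/{n}0.png");l,t,w,h=c
    cv2.imwrite(f"pics/{n}0c.png",cv2.resize(im[t:t+h,l:l+w],None,fx=5,fy=5,interpolation=cv2.INTER_CUBIC))
print(onplane("scene",[[337,259]],.119),onplane("side",[[377.7,152]],.119))
print(R.from_quat([0,0,0,1]) and rot(bot.read_tool_rot()).as_matrix().round(2))
for n,b in [("scene",[256.5, 113.2, 14.0, 43.5]),("side",[273.8, 258.1, 29.6, 76.1])]: print('mill',onplane(n,[[b[0]+b[2]/2,b[1]+b[3]/2]],.103))
for n,b in [("scene",[293.2, 170.2, 16.6, 29.8]),("side",[311.3, 204.3, 21.3, 42.7])]: print('bottle',onplane(n,[[b[0]+b[2]/2,b[1]+b[3]/2]],.068))
E
```

```text
[[ 0.38123916 -0.20484304  0.119     ]] [[ 0.37990039 -0.1806193   0.119     ]]
[[ 0.28 -0.   -0.96]
 [ 0.96 -0.    0.28]
 [-0.   -1.    0.  ]]
mill [[0.50076531 0.40666834 0.103     ]]
mill [[0.50165058 0.42468323 0.103     ]]
bottle [[0.48681434 0.13266023 0.068     ]]
bottle [[0.49026698 0.14733565 0.068     ]]
```

View pics/scene0c.png

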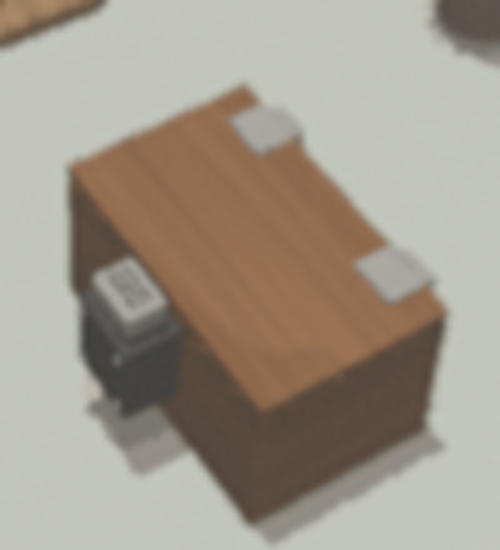

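View pics/side0c.png

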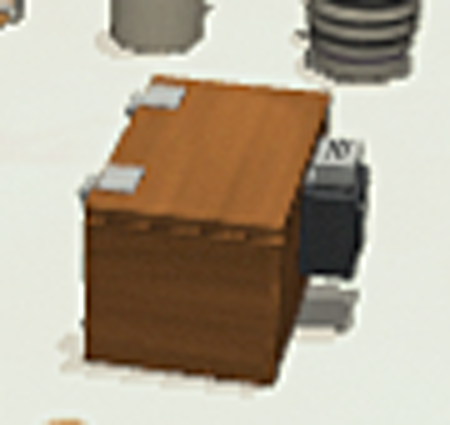

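```bash
python3 - <<'E'
from h import *
from scipy.optimize import least_squares
L=np.array([[-.06,.095],[-.06,-.095],[.06,-.095],[.06,.095]])
sc=np.array([[75,168],[262,410],[445,315],[245,87]])/5+[310,200]
sd=np.array([[285,230],[330,95],[155,78],[88,205]])/5+[310,120]
A=onplane("scene",sc,.112)[:,:2];B=onplane("side",sd,.112)[:,:2]
print(A.round(3),B.round(3))
for Q in (A,B,(A+B)/2):
    f=lambda p:(L@np.array([[np.cos(p[2]),-np.sin(p[2])],[np.sin(p[2]),np.cos(p[2])]]).T+p[:2]-Q).ravel()
    s=least_squares(f,[.46,-.2,0]);print(s.x.round(4),f(s.x).round(4))
E
```

```text
[[ 0.409 -0.112]
 [ 0.394 -0.294]
 [ 0.507 -0.304]
 [ 0.523 -0.119]] [[ 0.404 -0.1  ]
 [ 0.393 -0.287]
 [ 0.51  -0.294]
 [ 0.522 -0.11 ]]
[ 0.458  -0.2073 -0.0811] [-0.0029  0.004  -0.0032 -0.0028  0.0033 -0.0026  0.0029  0.0013]
[ 0.4575 -0.1977 -0.0646] [-0.0004  0.0006 -0.0018 -0.0013  0.001  -0.0027  0.0012  0.0034]
[ 0.4578 -0.2025 -0.0728] [-0.0017  0.0023 -0.0025 -0.002   0.0022 -0.0026  0.002   0.0024]
```

```bash
python3 - <<'E'
from h import *
c=np.array([.4577,-.2025]);yaw=-.073
bot.move_linear([.156,.527,.32],speed=.2)
for phi in (yaw,yaw+np.pi):
    q=bot.solve_ik([.40,-.2,.30],orient(phi)); print(phi,q)
q=bot.solve_ik([.40,-.2,.30],orient(yaw)); 
bot.move_pose([.40,-.2,.30],orient(yaw))
p=pose();print(p,bot.read_clock())
snap("wrist","w1")
for t in ["caddy","button_top","lid_front"]:
        print(t,[(np.round(d['bbox'],1).tolist(),round(d['confidence'],2)) for d in bot.search_frame("wrist",t)][:3])
def W(a):
    a=np.array(a,float);Rz=R.from_euler('z',yaw).as_matrix();return a@Rz.T+[*c,0]
print(proj("wrist",W([[-.06,.095,.112],[-.06,-.095,.112],[.06,-.095,.112],[.06,.095,.112],[-.078,0,.119]]),p).round(1))
E
```

```text
-0.073 [-0.62897433  0.09298097 -0.31263639  1.16517896  0.          1.014822  ]
3.068592653589793 [-0.62897433  0.09298097 -0.31263639  1.16517896  0.         -2.12677065]
(array([ 0.40030397, -0.19951519,  0.30002997]), array([ 0.70668589, -0.70661588,  0.02533196, -0.02544291])) 4.65
caddy [([285.3, 95.9, 145.3, 158.2], 0.78)]
button_top [([288.3, 164.3, 23.5, 37.2], 0.59)]
lid_front [([316.9, 99.8, 114.2, 154.3], 0.57)]
[[312.9  98.5]
 [312.9 257.6]
 [407.1 257.8]
 [423.8  98.9]
 [297.2 185.8]]
```

View pics/w1.png

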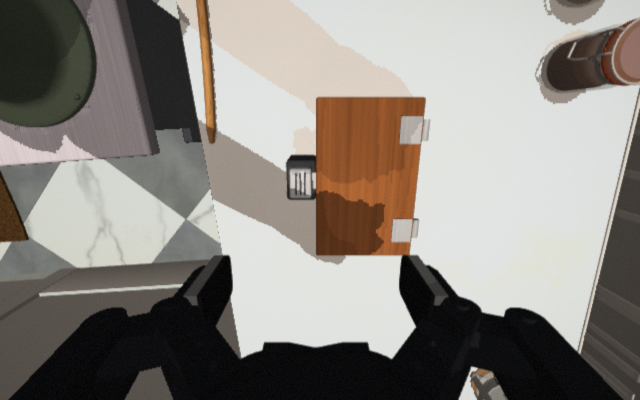

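```bash
python3 - <<'E'
from h import *
from scipy.optimize import least_squares
im=cv2.imread("pics/w1.png");cv2.imwrite("pics/w1c.png",cv2.resize(im[85:270,275:440],None,fx=3.2,fy=3.2,interpolation=cv2.INTER_CUBIC))
p=pose()
obs=np.array([[316.7,97.2],[316.7,255.3],[410,255.3],[425,97.2],[302,182]])
M=np.array([[-.06,.095,.112],[-.06,-.095,.112],[.06,-.095,.112],[.06,.095,.112],[-.078,0,.119]])
W=lambda a,q:a@R.from_euler('z',q[2]).as_matrix().T+[q[0],q[1],0]
f=lambda q:(proj("wrist",W(M,q),p)-obs).ravel()
s=least_squares(f,[.458,-.2,-.07]);print(s.x.round(4),f(s.x).round(1))
# combine with fixed cams check
print(proj("scene",W(M,s.x)).round(1), proj("side",W(M,s.x)).round(1))
E
```

```text
[ 0.4606 -0.2005 -0.0696] [-0.7 -1.  -0.6  0.6  0.5  0.6  2.3 -1.1 -1.6  1.9]
[[322.4 231.5]
 [361.7 281. ]
 [399.7 260.5]
 [358.3 214.9]
 [335.2 256.3]] [[366.  165.6]
 [375.9 138.5]
 [340.2 134.8]
 [326.  160.9]
 [377.1 149.8]]
```

View pics/w1c.png

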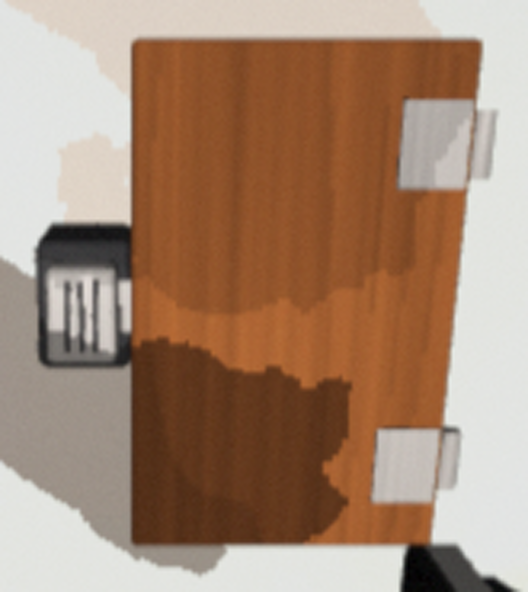

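```bash
cat >> h.py <<'E'
CX,CY,YAW=.4606,-.2005,-.0696
def W(x,y,z): return (np.array([x,y,z])@R.from_euler('z',YAW).as_matrix().T+[CX,CY,0])
def C(p): return (np.array(p)-[CX,CY,0])@R.from_euler('z',YAW).as_matrix()
E
python3 - <<'E'
from h import *
bot.set_gripper(.706,30); print(bot.read_gripper_width())
bot.move_pose(W(-.044,0,.22),orient(YAW))
bot.move_linear(W(-.044,0,.145),speed=.1)
p=pose();print(C(p[0]),bot.read_clock(),bot.read_ft_force())
snap("wrist","w2")
# expected tip inner corners in tool coordinates
for d in (0,.006,.013):
  print([proj("wrist",[p[0]+rot(p[1]).apply([sx*.030,-d,0])],p)[0].round(1).tolist() for sx in (-1,1)])
snap("side","s2",4,(300,90,130,120))
E
```

```text
0.7061347403602093
[-0.04342442 -0.00038116  0.14580552] 6.55 [ 0.15701006 -0.50274556  0.52302782]
[[261.4, 260.4], [371.0, 260.6]]
[[259.4, 265.8], [373.1, 266.0]]
[[256.8, 272.6], [375.8, 272.8]]
```

View pics/w2.png

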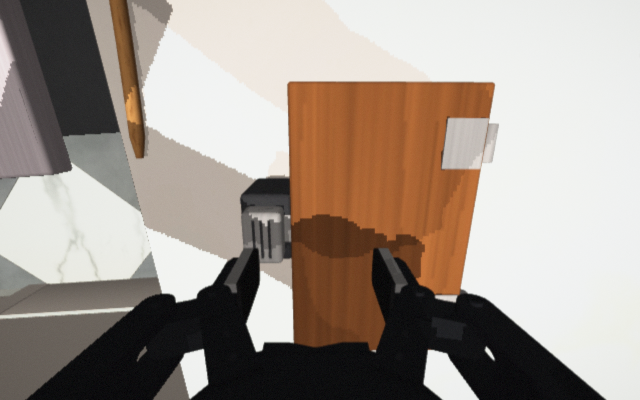

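View pics/s2.png

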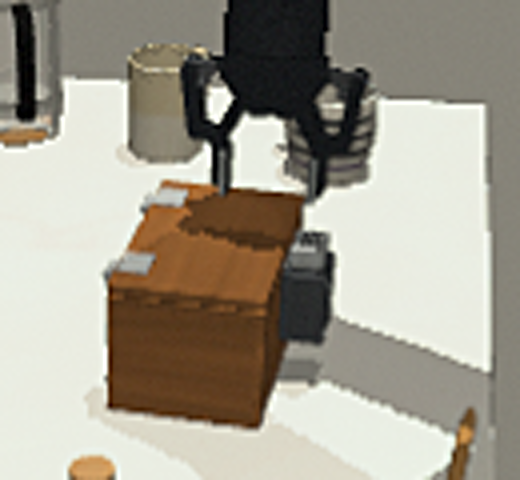

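```bash
python3 - <<'E'
from h import *
p=pose();print(proj("wrist",[W(-.078,0,.119),W(-.06,.095,.112)],p).round(1))
f0=np.array(bot.read_ft_force())
r=bot.move_linear(W(-.044,0,.108),speed=.012,until_force=2.0)
print(r,C(bot.read_position()).round(4),np.array(bot.read_ft_force())-f0,bot.read_moment(),bot.read_clock())
snap("wrist","w3"); snap("side","s3",4,(300,90,130,120))
E
```

```text
[[261.8 240.1]
 [287.   79.8]]
True [-0.044   0.      0.1131] [ 0.55294325 -2.05381207  1.67557727] [-0.05113981 -0.09797575  0.05687384] 8.95
```

View pics/w3.png

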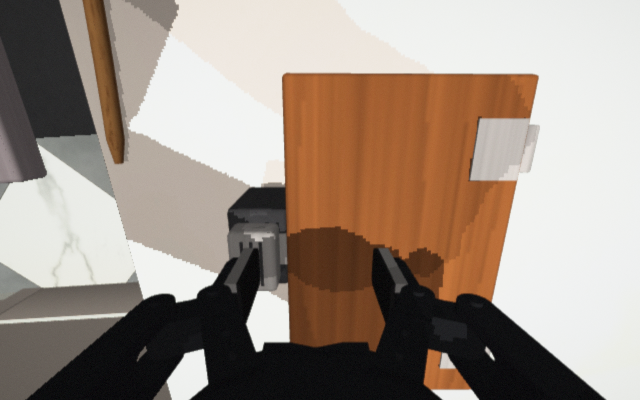

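View pics/s3.png

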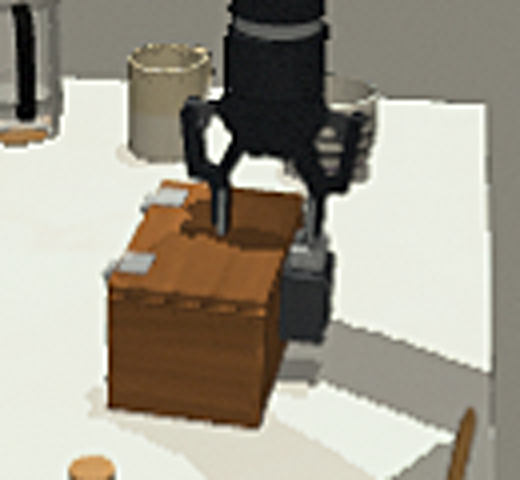

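```bash
python3 - <<'E'
from h import *
def F(n=6): return np.mean([bot.read_ft_force() for _ in range(n)],0).round(2)
print(bot.read_clock(),F(),bot.read_clock(), C(bot.read_position()).round(4))
for z in (.1115,.110):
    bot.move_linear(W(-.044,0,z),speed=.01); bot.wait(.1)
    print(z,F(),np.round(bot.read_moment(),3),C(bot.read_position()).round(4))
print(bot.read_clock())
E
```

```text
9.05 [0.44 0.6  2.43] 9.05 [-0.044  -0.      0.1131]
0.1115 [ 0.21 -0.56  2.81] [-0.058 -0.016  0.028] [-0.044  -0.      0.1115]
0.11 [ 0.78 -0.08  3.89] [ 0.013 -0.037 -0.041] [-0.0439 -0.      0.1101]
9.8417
```

```bash
python3 - <<'E'
from h import *
def F(n=6): return np.mean([bot.read_ft_force() for _ in range(n)],0).round(2)
z=.110
while z>.1045:
    z-=.001
    bot.move_linear(W(-.044,0,z),speed=.01); bot.wait(.1)
    f=F();print(round(z,4),f,np.round(bot.read_moment(),3),C(bot.read_position()).round(4))
    if f[2]>8: break
snap("side","s4",4,(300,90,130,120)); snap("wrist","w4")
print(bot.read_clock())
E
```

```text
0.109 [-0.82  1.21  6.45] [ 0.114  0.136 -0.074] [-0.0439 -0.      0.1092]
0.108 [-0.37  0.27  7.08] [ 0.116  0.17  -0.038] [-0.044  -0.      0.1083]
0.107 [-0.67  0.58  7.93] [ 0.127  0.194 -0.036] [-4.400e-02 -1.000e-04  1.073e-01]
0.106 [-3.    1.49 12.13] [0.281 0.432 0.008] [-4.400e-02 -1.000e-04  1.068e-01]
11.3417
```

View pics/s4.png

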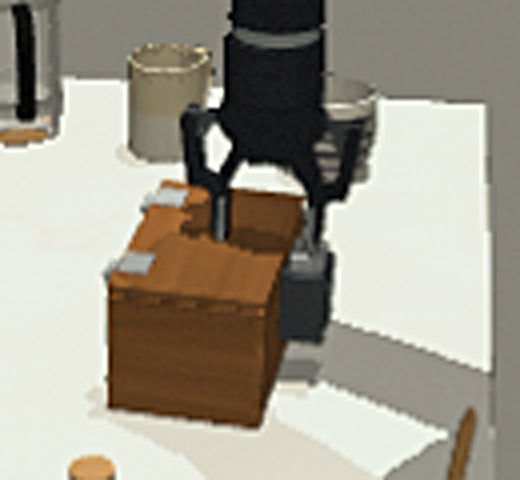

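View pics/w4.png

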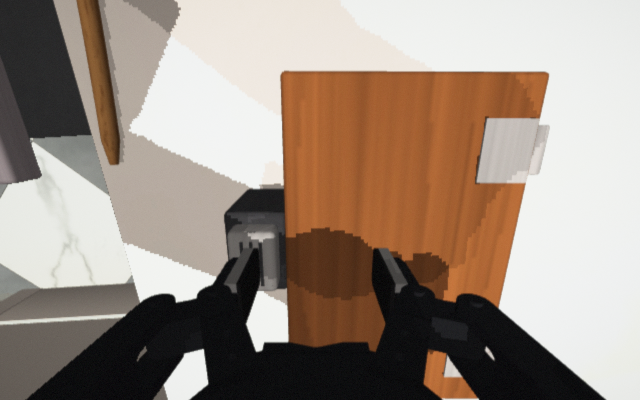

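```bash
cat >> h.py <<'E'
def F(n=6): return np.mean([bot.read_ft_force() for _ in range(n)],0).round(2)
def arc(th,r=.074): return W(.06-r*np.cos(th)+.008*np.sin(th)-.030,0,.104+r*np.sin(th)+.008*np.cos(th)-.0052)
E
python3 - <<'E'
from h import *
for th in (.03,.06,.1,.15,.2):
    bot.move_linear(arc(th),speed=.015); print(th,F(),np.round(bot.read_moment(),3),C(bot.read_position()).round(4))
snap("side","s5",4,(300,90,130,120)); snap("wrist","w5")
print(bot.read_clock())
E
```

```text
0.03 [-0.35  0.6   5.83] [0.04  0.125 0.   ] [-4.370e-02 -1.000e-04  1.093e-01]
0.06 [-1.02  0.25  5.65] [-0.044  0.015 -0.063] [-0.0434 -0.      0.1113]
0.1 [-0.8   0.4   3.29] [-0.074  0.034 -0.026] [-4.280e-02 -1.000e-04  1.142e-01]
0.15 [-1.29 -0.16  3.59] [-0.139  0.057  0.025] [-0.0419 -0.      0.1179]
0.2 [-0.23 -0.87  3.44] [-0.172 -0.074 -0.009] [-0.0409 -0.      0.1214]
13.2417
```

View pics/s5.png

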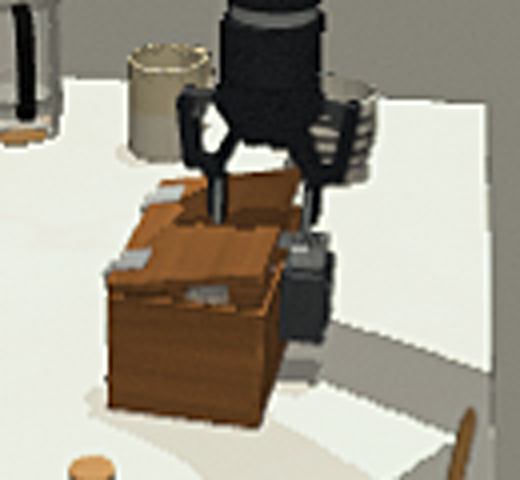

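View pics/w5.png

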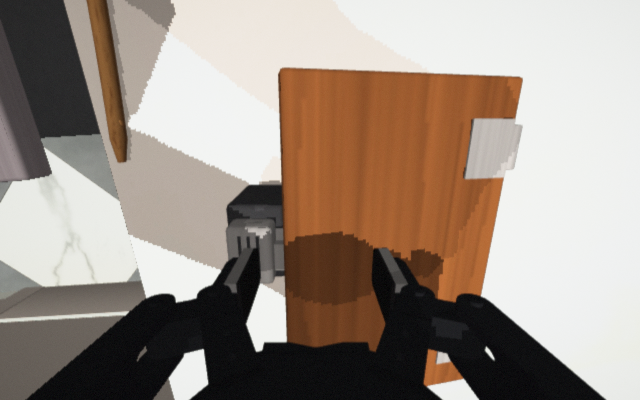

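The lid follows the finger (open about 0.2 rad, 3 N). Continuing the arc.

```bash
python3 - <<'E'
from h import *
for th in np.arange(.3,1.01,.1):
    bot.move_linear(arc(th),speed=.03); f=F();print(round(th,2),f,C(bot.read_position()).round(4))
    if np.linalg.norm(f)>12: break
snap("side","s6",4,(300,60,130,150)); snap("wrist","w6")
print(bot.read_clock())
E
```

```text
0.3 [0.13 0.28 3.28] [-0.0381  0.      0.1286]
0.4 [ 0.41 -0.98  2.71] [-0.0348 -0.      0.1352]
0.5 [0.59 0.48 2.16] [-3.090e-02  1.000e-04  1.414e-01]
0.6 [ 0.7  -0.34  1.51] [-0.0264  0.      0.1473]
0.7 [ 1.33 -0.13  0.39] [-0.0213  0.      0.1527]
0.8 [ 0.54 -0.29  1.01] [-0.0156  0.      0.1576]
0.9 [1.37 0.56 0.33] [-0.0095  0.      0.1618]
1.0 [1.09 0.92 0.1 ] [-0.003  -0.      0.1655]
16.5417
```

View pics/s6.png

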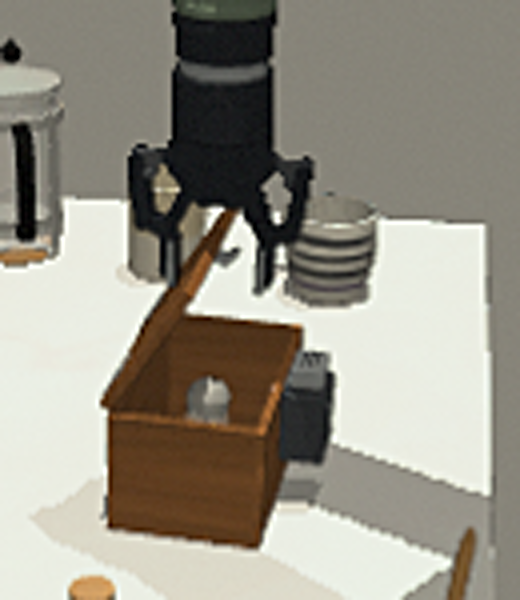

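View pics/w6.png

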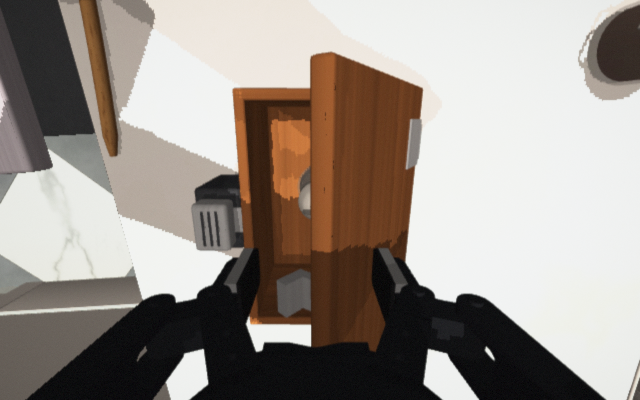

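```bash
python3 - <<'E'
from h import *
for th in (1.1,1.2,1.3,1.4,1.5):
    bot.move_linear(arc(th),speed=.03); f=F();print(round(th,2),f,C(bot.read_position()).round(4))
    if np.linalg.norm(f)>12: raise SystemExit
z=bot.read_position()[2]
for x in (.045,.058,.070):
    r=bot.move_linear(W(x,0,z+.003),speed=.03,until_force=8);print(r,F(),C(bot.read_position()).round(4))
snap("side","s7",4,(300,60,130,150)); snap("wrist","w7")
print(bot.read_clock())
E
```

```text
1.1 [1.45 0.07 0.04] [ 3.800e-03 -1.000e-04  1.685e-01]
1.2 [ 1.15 -1.04  0.74] [ 1.080e-02 -1.000e-04  1.707e-01]
1.3 [1.43 0.52 0.68] [ 0.0181 -0.      0.1723]
1.4 [0.68 0.48 0.82] [ 0.0255 -0.      0.1731]
1.5 [0.51 0.18 0.35] [ 0.033  -0.      0.1732]
False [-0.81  0.01 -0.12] [ 0.0451 -0.      0.1762]
False [ 0.2  -0.23  0.04] [ 0.0581 -0.      0.1761]
False [0.61 0.19 0.05] [7.000e-02 1.000e-04 1.761e-01]
20.3417
```

View pics/s7.png

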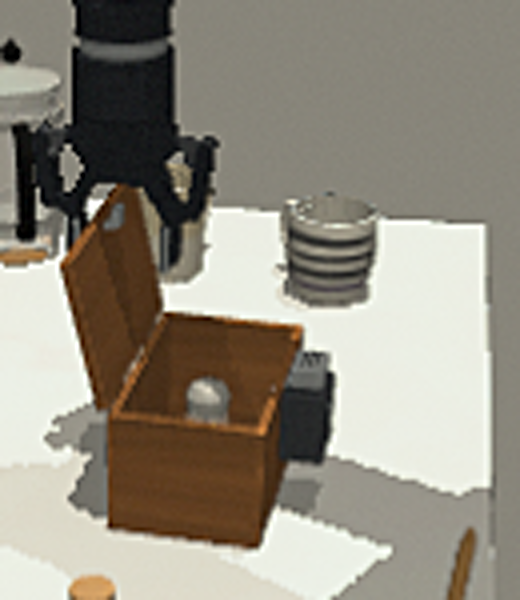

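View pics/w7.png

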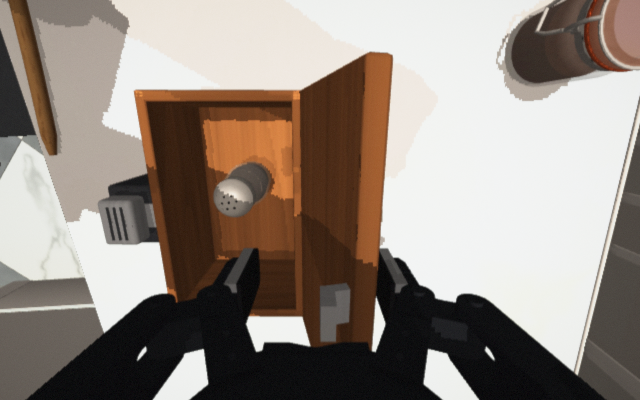

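```bash
python3 - <<'E'
from h import *
p=pose(); print(C(onplane("wrist",[[234,197]],.083,p)[0]))
print([(d['bbox'],d['confidence']) for d in bot.search_frame("wrist","salt_center")])
z=p[0][2]
print(bot.move_linear(W(.07,0,z+.10),speed=.12,until_force=10),F())
b=(W(-.01,.02,.25),orient(YAW+np.pi/2)); print(bot.solve_ik(*b))
bot.move_linear(W(-.01,.02,.29),speed=.2)
bot.set_gripper(1.0)
bot.move_pose(*b)
p=pose();snap("wrist","w8");print(C(p[0]),[(np.round(d['bbox'],1),d['confidence']) for d in bot.search_frame("wrist","salt_center")])
snap("scene","c8",4,(300,180,120,130));print([(np.round(d['bbox'],1),d['confidence']) for d in bot.search_frame("scene","salt_center")])
snap("side","s8",4,(300,60,130,150));print([(np.round(d['bbox'],1),d['confidence']) for d in bot.search_frame("side","salt_center")])
print(bot.read_clock())
E
```

```text
[5.63564446e-05 1.11051209e-02 8.30000000e-02]
[([213.7, 159.8, 59.8, 62.4], 0.94), ([301.1, 50.6, 95.9, 298.8], 0.57)]
False [-0.28  0.08  0.16]
[-0.53056088  0.195812   -0.31921292  1.05577141  0.         -0.46096088]
[-0.00990605  0.01995092  0.25009534] [(array([290.7, 168.4,  37.2,  45.6]), 0.69)]
[(array([348.4, 246. ,  17. ,  27.8]), 0.81)]
[(array([349.2, 153.1,   5.2,  12.2]), 0.56)]
24.0167
```

View pics/w8.png

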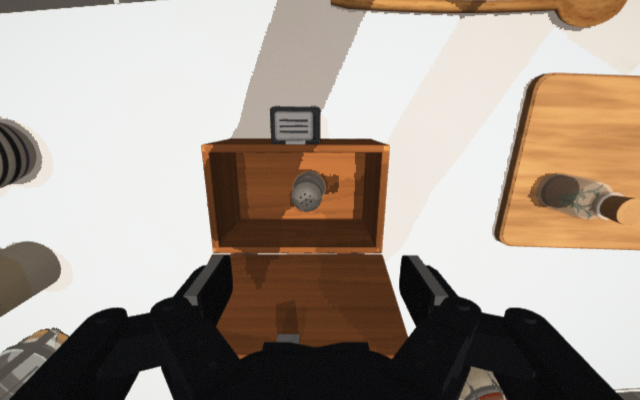

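View pics/s8.png

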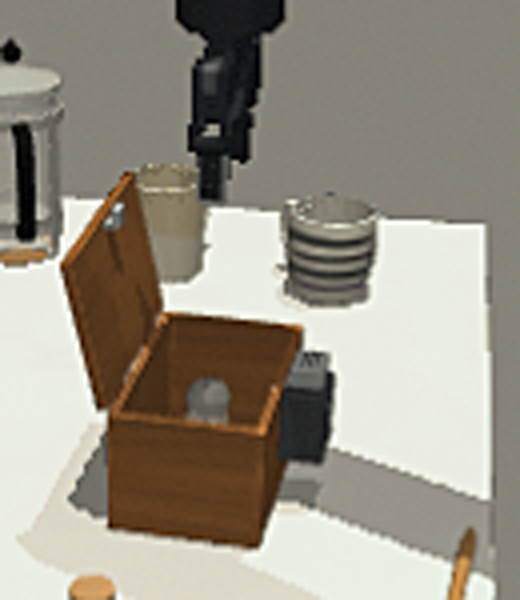

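View pics/c8.png

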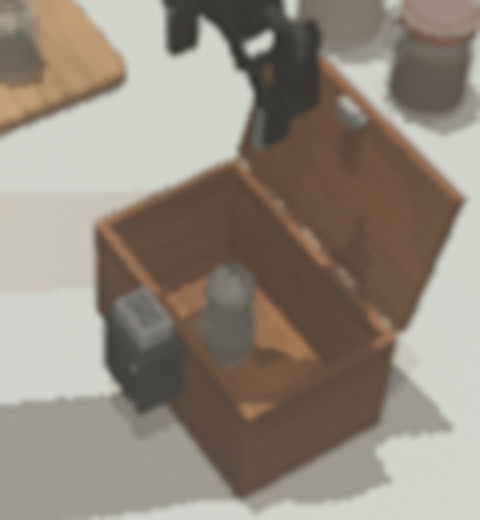

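```bash
python3 - <<'E'
from h import *
p=pose()
im=cv2.imread("pics/w8.png");cv2.imwrite("pics/w8c.png",cv2.resize(im[130:260,195:395],None,fx=4,fy=4,interpolation=cv2.INTER_CUBIC))
print(proj("wrist",[W(-.06,.095,.102),W(-.06,-.095,.102),W(.06,-.095,.102),W(.06,.095,.102)],p).round(1))
for z in (.08,.09,.096): print(C(onplane("wrist",[[307,196]],z,p)[0]).round(4))
E
```

```text
[[390.5 145.1]
 [199.2 144.9]
 [211.7 254.6]
 [382.2 254.8]]
[-0.0018  0.011   0.08  ]
[-0.0045  0.0113  0.09  ]
[-0.0061  0.0115  0.096 ]
```

View pics/w8c.png

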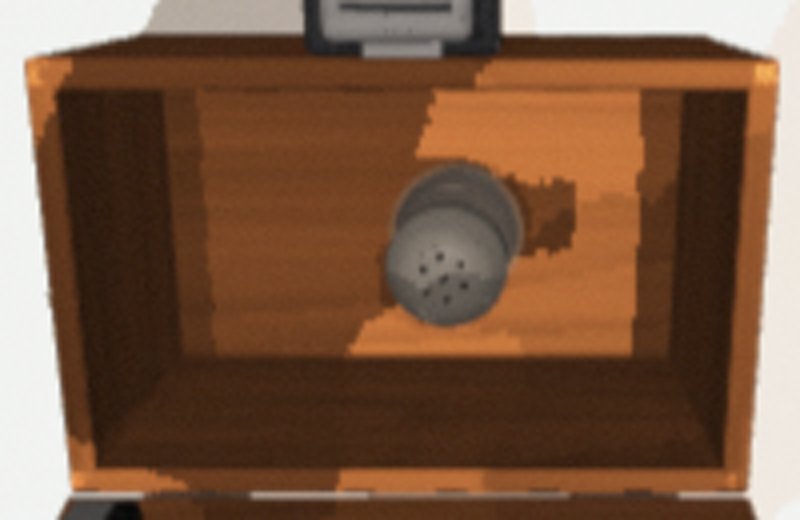

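```bash
python3 - <<'E'
from h import *
x,y=-.002,.011
o=orient(YAW+np.pi/2)
bot.move_linear(W(x,y,.25),speed=.1,rotation=o)
print(bot.move_linear(W(x,y,.12),speed=.15,until_force=8))
print(bot.move_linear(W(x,y,.041),speed=.06,until_force=8),F(),C(bot.read_position()))
if abs(bot.read_position()[2]-.041)<.003:
    bot.set_gripper(0.0,30); print(bot.read_gripper_width(),F(),bot.read_clock())
snap("wrist","w9")
E
```

```text
False
False [-0.47  0.04  0.59] [-0.00166458  0.01082271  0.04137086]
0.44619281469889616 [-0.88  0.69  4.89] 27.275
```

View pics/w9.png

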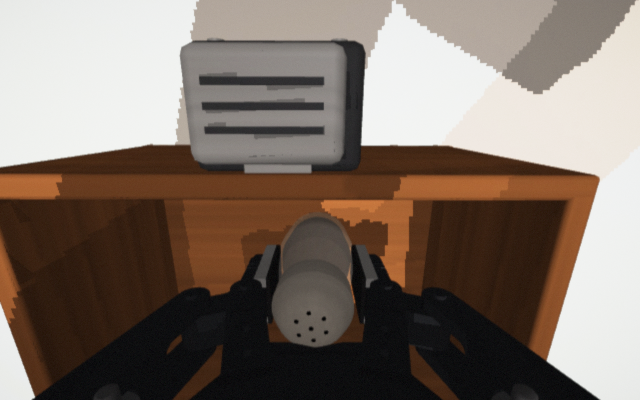

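```bash
python3 - <<'E'
from h import *
p=bot.read_position()
bot.move_linear([p[0],p[1],p[2]+.02],speed=.05)
print(bot.read_gripper_width(),F()); snap("wrist","w10"); snap("scene","c10",4,(300,180,120,130));print(bot.read_clock())
E
```

```text
0.44163277100324083 [-0.73  0.27 -1.39]
27.9833
```

View pics/w10.png

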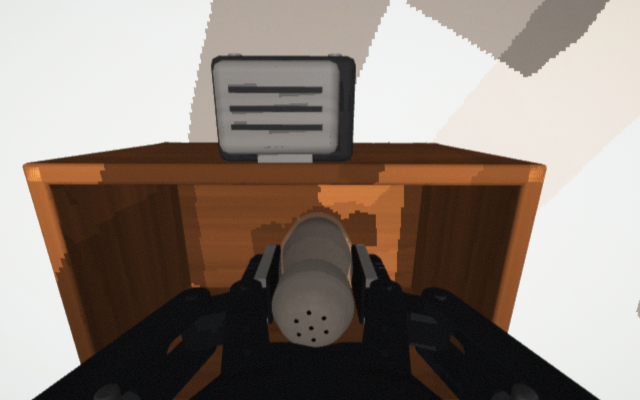

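View pics/c10.png

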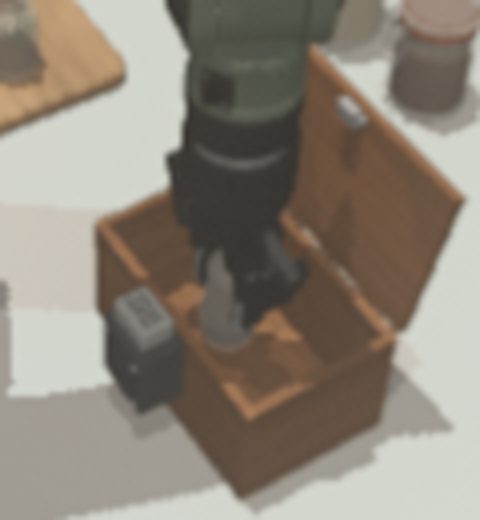

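```bash
python3 - <<'E'
from h import *
c=np.array([[305,224],[381,236],[347,353],[242,329]]);print(onplane("side",c,.018).round(3),onplane("side",c,.018).mean(0))
c=np.array([[233,158],[290,142],[330,200],[272,218]]);print(onplane("scene",c,.018).round(3),onplane("scene",c,.018).mean(0))
p=bot.read_position()
bot.move_linear([p[0],p[1],.31],speed=.15)
print(bot.read_gripper_width(),bot.read_clock())
t=[.48,.27,.31]
for ph in (YAW+np.pi/2,np.pi/2,np.pi/2+.2): print(bot.solve_ik([.48,.27,.06],orient(ph)))
bot.move_pose(t,orient(YAW+np.pi/2))
print(pose(),bot.read_gripper_width(),bot.read_clock())
snap("wrist","w11");snap("side","s11");snap("scene","c11",3,(200,80,200,180))
E
```

```text
[[0.55  0.083 0.018]
 [0.343 0.1   0.018]
 [0.38  0.47  0.018]
 [0.597 0.452 0.018]] [0.46760914 0.27620976 0.018     ]
[[0.386 0.456 0.018]
 [0.612 0.414 0.018]
 [0.552 0.063 0.018]
 [0.354 0.105 0.018]] [0.47593912 0.25958765 0.018     ]
0.44561028013166853 29.7917
[ 0.37834684  0.50095441 -0.41084964  0.65899228  0.          0.44794684]
[ 0.37834684  0.50095441 -0.41084964  0.65899228  0.          0.37834684]
[ 0.37834684  0.50095441 -0.41084964  0.65899228  0.          0.17834684]
(array([0.48044079, 0.26909382, 0.30998219]), array([-0.51727816,  0.51758015,  0.48187343, -0.48200839])) 0.45238683716982814 31.475
```

View pics/w11.png

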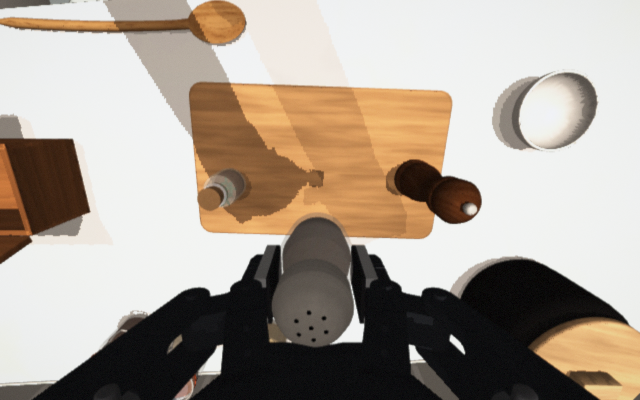

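View pics/s11.png

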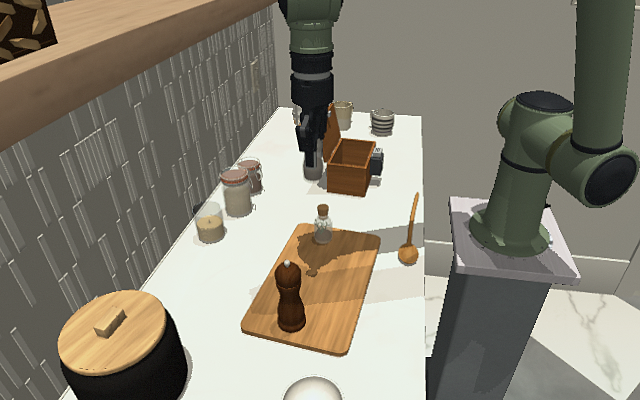

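View pics/c11.png

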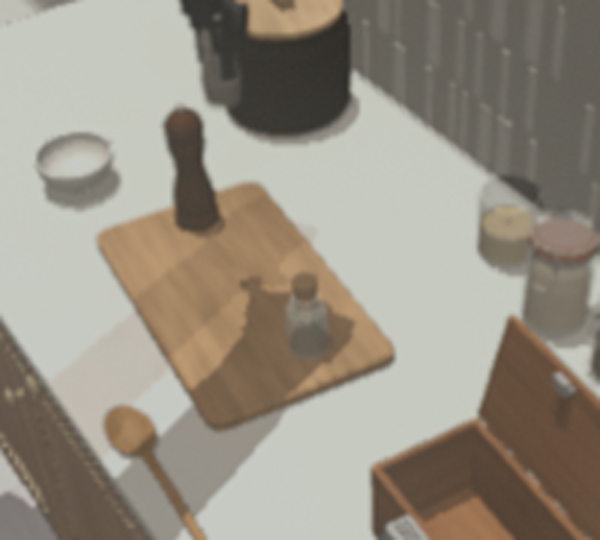

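```bash
python3 - <<'E'
from h import *
p=pose()
c=np.array([[190,83],[452,91],[432,239],[202,232]]);q=onplane("wrist",c,.018,p);print(q.round(3),q.mean(0));ctr=q.mean(0)
t=[ctr[0],ctr[1]]
print(onplane("wrist",[[400,176],[228,186]],.018,p).round(3))
print(bot.move_linear([*t,.31],speed=.15))
print(bot.move_linear([*t,.085],speed=.15,until_force=10),bot.read_gripper_width())
f0=F()
r=bot.move_linear([*t,.046],speed=.015,until_force=3);print(r,bot.read_position(),f0,F(),bot.read_gripper_width(),bot.read_clock())
snap("wrist","w12");snap("side","s12",3,(220,180,200,180))
E
```

```text
[[0.345 0.103 0.018]
 [0.381 0.47  0.018]
 [0.607 0.453 0.018]
 [0.568 0.078 0.018]] [0.47534538 0.27592029 0.018     ]
[[0.498 0.399 0.018]
 [0.495 0.133 0.018]]
False
False 0.44308913375306824
True [0.4754194  0.27594504 0.05353483] [-0.19  0.21 -1.13] [-0.26  0.23  4.02] 0.44425246839998356 35.3833
```

View pics/w12.png

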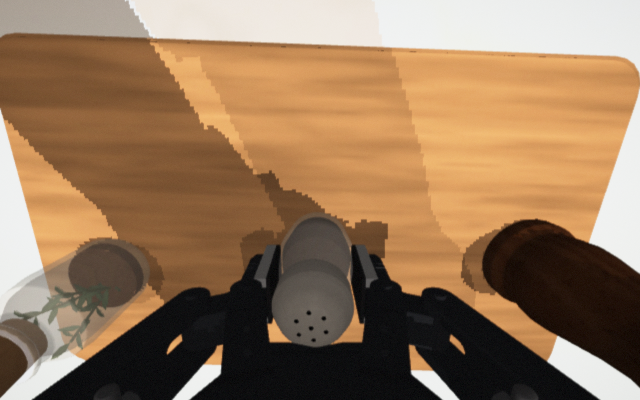

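View pics/s12.png

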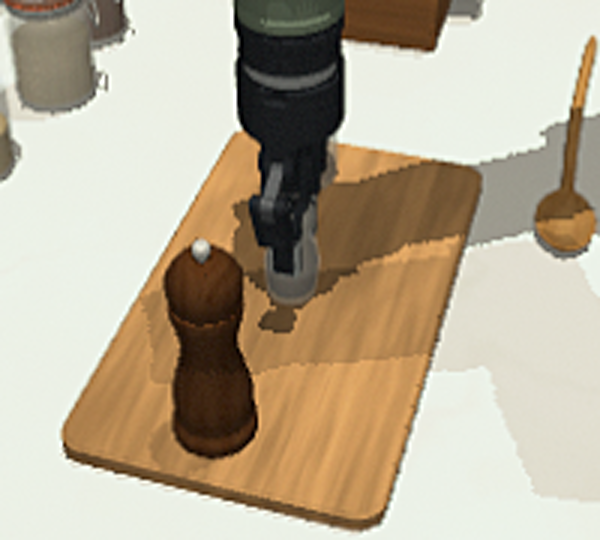

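```bash
python3 - <<'E'
from h import *
bot.set_gripper(.85); bot.wait(.2)
p=bot.read_position()
bot.move_linear([p[0],p[1],.16],speed=.08)
bot.move_linear([p[0]-.03,p[1],.32],speed=.2)
bot.wait(.3)
p=pose();snap("wrist","w13");snap("side","s13");snap("scene","c13",3,(200,80,200,180));print(F(),bot.read_clock())
for n in ("wrist","side","scene"):
  for t in ("salt_center","mill_center","bottle_center"): print(n,t,[(np.round(d['bbox'],1),d['confidence']) for d in bot.search_frame(n,t)][:2])
E
```

```text
[-0.4  -0.36 -0.2 ] 39.025
wrist salt_center [(array([302.4, 178.5,  29.9,  41. ]), 0.66)]
wrist mill_center [(array([387. , 183.5,  80.9,  67.6]), 0.75)]
wrist bottle_center [(array([203.1, 190.6,  42.4,  47.4]), 0.57)]
side salt_center [(array([309.6, 240.1,  17. ,  41.6]), 0.63)]
side mill_center [(array([272.1, 258.8,  33.5,  74.3]), 0.63)]
side bottle_center [(array([312. , 203.5,  22.3,  41. ]), 0.96)]
scene salt_center [(array([274. , 151.7,  11.4,  28.1]), 0.77), (array([289.9, 170.8,  20.1,  26.1]), 0.27)]
scene mill_center [(array([254.4, 109.9,  17.5,  48.4]), 0.66), (array([271.1, 152.9,  11.8,  27.5]), 0.43)]
scene bottle_center [(array([293.5, 171.3,  14.5,  29.4]), 0.72)]
```

View pics/w13.png

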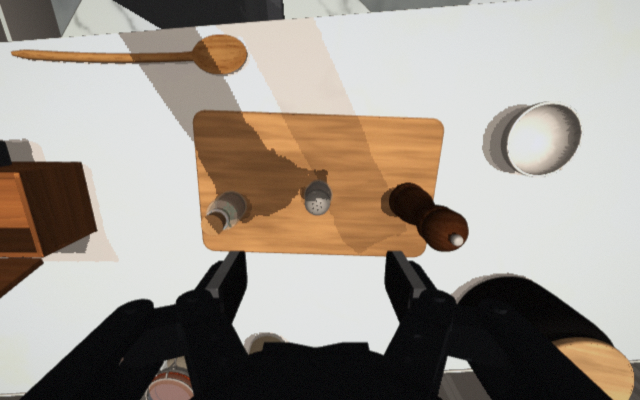

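View pics/s13.png

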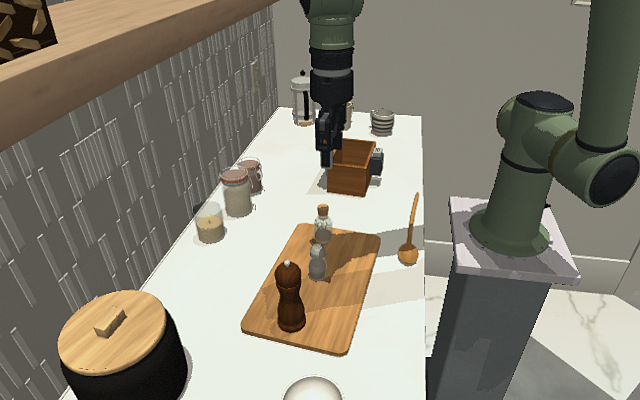

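View pics/c13.png

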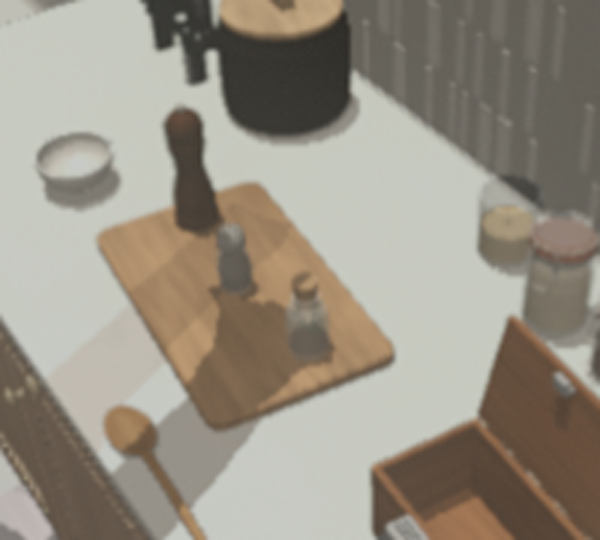

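The salt stands upright mid-board, mill and bottle are where they were, the lid is open and the gripper is clear. Handing in.

```bash
python3 - <<'E'
from cell import bot
bot.close_job()
E
```

```text
the job is handed in; nothing more can be done
```

The salt shaker is standing upright near the middle of the oak board, the lid is fully open, and I handed the job in at about 39 s of the 64 s allowed.

- **Lid:** I pressed the button with one finger and had the other just above the lid, so the catch let go onto it. I then pressed down far enough to close the lid again, reading about 12 N. From there the finger stayed against the lid as it rose, feeling about 3 N at first and less higher up. By the last pictures the lid leans well back. I judged that by eye, since I had no direct angle or speed reading.
- **Salt:** I gripped it across the caddy and lifted it out. It touched the board at the expected height (3 N contact stop, about 4–5 N read afterwards), and I released it there. It closed to about 38 mm in the fingers instead of the 44 mm given, because the glass appears to be waisted at that height. The pictures showed no visible slip.
- **Last checks:** All three cameras show the salt upright on the board between the mill and the bottle. The mill and the bottle are within a few pixels of where they started in the side and scene pictures. The gripper is clear and reads about 0 N.
- **Disagreement:** The camera estimates of position in y differed by up to 24 mm, with scene and side furthest apart. I used the wrist camera's fit for the caddy, which matched the picture to about 2 pixels, and its estimate for the board.

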